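# Fit a die plate on the snap stand

## Robot

A 6-joint arm with a two-finger parallel gripper is mounted at the origin on a cart in front of the work surface, level with it; the furniture and walls round the work are solid. World frame = base frame: x ahead of the robot, y to its left, z up, the work surface at z = 0. Lengths are in m, angles in rad, forces in N, time in s.
With the tool pointing down it reaches from about 0.425 to 0.95 m from the base axis. Payload 3.5 kg.
Tool frame: the origin (TCP) lies at the very end of the fingers, on their centre line; the grasp point (between the pads) lies 19 mm behind it (grip_depth is the distance from the TCP to the grasp point, in m); x points along the fingers, z is the direction in which the jaws open and shut, and the axes are right-handed (so a half turn about x gives the same grasp; the last joint's range is limited). The gripper opens to 85 mm and grips with 20 to 120 N. Pads are 22 mm wide; open, the fingers measure 114 mm over their backs; the gripper's body (76 mm by 85 mm) begins 54 mm behind the grasp point. The pads swing forward as they close: fully open they stand 13 mm farther back than shut.
Start: joints at [0.993, 0.286, 1.577, -0, 1.279, -0.15], TCP at [0.28, 0.614, 0.231] pointing down, gripper open.
Joint ranges: [-2.77, 2.77], [-0.9, 2.22], [0.21, 2.48], [-1.53, 4.67], [0.24, 2.81], [-2.84, 2.84]. Speed limits (rad/s): [2.79, 2.79, 3.14, 3.14, 3.14, 3.14].

## Interface

Orientations are given as a unit quaternion [x, y, z, w].
In Python, from plant import get_state, read_camera, calibration, sign_off, recognise, grip_depth gives the robot as it stands. The module is installed in compiled form; this text tells all that it offers.
- The arm moves only by the tool servo_tool, never from a script. Its argument "deltas" is a list that holds one entry, the list of rows, each a list of 4 numbers: the shift along the world's x, y, z scaled (see below), then the turn about the world's z scaled (see below). In form: [[[tx, ty, tz, spin], ...]]. A call has exactly 5 rows; each row is the pose to reach, as a shift and turn from the pose commanded when the call began; what a row does not reach only later rows make up. The controller multiplies each number of a shift by 10 cm and each number of a turn by 90 degrees. A row lasts 1/10 s, in which the tool goes at most 50 mm and 8.59 degrees, less where a joint would pass 70% of its speed; a pose out of reach is approached as far as the arm can. A call with a number of a shift or a turn outside -1 to 1 is refused whole. A call with a gripper value outside its range is refused whole. "claw" is the gripper's target within -1 to 1 (fully open at 1, half-way at 0, shut at -1), set as the call begins (left out, the last holds). The fingers move at their own pace and stop on an object; "force" is the grip in N (left out, the last holds). Time passes only in rows, so rows that repeat a pose let the fingers close, or fill a call up. It gives the time, the measured TCP pose, the force and the opening at its end, in the units of the state.
- get_state(): the state, without advancing time (a new reading comes with each control period).
- read_camera(name): name is "scene" or "top" or "wrist"; returns the picture (384x512x3 uint8, blue, green, red); there is no depth.
- calibration(name): a dict with "intrinsics" (3x3 intrinsics, pixels), "R" (3x3) and "t" (3): a world point X has camera coordinates R X + t; the wrist camera has in their place "T_tool_cam" (4x4, takes a point from camera to tool coordinates, whose origin is the TCP and whose axes are the tool frame's). Camera axes: x right, y down, z forward; pixel columns grow to the right and rows downward; lengths in m; the calibration is good to about 2 mm. A picture is of the moment at which its call begins: read the wrist's pose just before it. calibration takes no time and is no camera call.
- sign_off(): hands the job in, once; it reports no verdict.
Trained networks look in the newest picture that a camera, given by its name, has taken for a name from the list of things; names that differ only in an ending like _2 or _b are one class to them, and where a whole thing is asked for, a point or a joint stands for the part that bears it (a point fixed in the world has none). Each returns a list of dicts, best first, with "p" (0 to 1); they miss things now and then, are a little off and sometimes report something else, mostly with a low value. They report only what shows in the picture. A call takes as long as a camera call.
- recognise(camera, query): "at" ([x, y, z] in m, in world coordinates, good to about 4 mm: the middle of the surface that is visible of it).
The state is a dict: "time": time; "qpos": joint angles; "dq": joint speeds; "joint_efforts": joint torques, N m; "eef_pos": TCP position; "tcp_rot": TCP orientation; "contact_force": force on the tool from outside, world axes, zero at the start; "wrist_torque": the same for the moment, N m; "opening": opening from 0.0 (shut) to 1.0 (fully open).
Only numpy, scipy, OpenCV 4.12 (cv2) and the standard library are available. Lean on these libraries where they do the work, as an engineer would, in place of code of your own. Each camera call takes 0.05 s, during which the arm holds its last target. There are 200 camera calls.

## Task

Fit the round snap-die plate on the grey stand: lower it gently over the shaft, feel for the locating pin by turning it lightly, and press it fully home. Then slide the red-knobbed latch fully in over its rim and let go. Never force the plate (a light push seats it), and leave the other things on the table where they are.

Things in the scene. Friction and masses are not known exactly. Their poses are not given: they have to be found in the camera images.
- die_plate: loose aluminium disc, 104 mm across, 12 mm thick, about 0.25 kg, flat on the table with a blue square boss up (28 x 28 mm, 36 mm tall, sides along the disc's x and y) by which it is gripped. Origin at the centre of its underside, z up through the boss. A 14 mm bore runs through disc and boss. Six flush brass dies on its top
- boss_top (a point): centre of the top of the square boss, 48 mm above the die plate's underside
- pin_hole (a point): mouth, on the die plate's underside, of its 10 mm through hole for the locating pin: 27 mm from the plate's axis along its +x. A red dash on the plate's top lies beyond it
- stand: fixed grey stand, base 116 x 116 x 10 mm, latch guide on its +y side, 64 to 106 mm from the axis and up to 48 mm high. Origin under the centre of the base at table height, z up along the shaft: upright steel, 12 mm diameter up to z = 54 mm, then tapering to 4 mm diameter at its tip
- shaft_tip (a point): tip of the shaft, 62 mm above the table
- seat (a point): centre of the flat brass collar on which the plate seats, on the axis, 28 mm above the table. The locating pin, 7 mm thick, its top 1.5 mm tapered, stands on the collar 27 mm from the axis and is 11 mm tall; a plate not turned right rests on it 11 mm too high. Two sprung balls in the shaft add some 3 to 8 N over the last 6.5 mm. Pin and seat bear 40 N at most
- red_mark (a point): red dash on the base, along the stand's +x from the axis. The collar is adjustable: the pin lies anywhere within 24 degrees either way of this direction and its place is not measured
- latch (a joint): slide of the latch, 0 = drawn right out, 0.020 m = fully in; it grows as the latch moves along the stand's -y, towards the shaft, with about 1.5 N of friction, and stays where it is left. Its steel tongue, 20 mm wide, passes 2 mm above the top of a seated plate and covers its rim from 0.010 m on; a plate that is not home blocks it
- latch_knob (a point): middle of the red latch knob, an upright cylinder 14 mm across and 22 mm tall standing on the flat latch bar; the point lies 11 mm above the bar's top and 11 mm below the knob's top. 84 mm from the axis with the latch out and 64 mm with it in
- stamp: bystander: wooden stamp with black knob, 28 x 44 x 55 mm, origin under its centre
- marker_0: bystander: purple felt marker lying down, 14 x 132 x 16 mm, origin under its centre
- pin_tin: bystander: round tin with red lid, 62 mm across, 25 mm high, origin under its centre
- card_packet: bystander: banded packet of blank cards, 56 x 85 x 17 mm, origin under its centre

How it is judged:
On the way, in this order (a step that is already met when the one before it is completed fails the run):
1. the die plate is lifted clear of the table by the gripper (height (world z) of die_plate above 0.05 m and contact force between the fingers and die_plate above 1 N), for 0.2 s.
2. the die plate is fully home on shaft and pin while the latch is still out (z of die_plate in the frame of stand below 0.03 m and horizontal distance between die_plate and stand below 0.003 m and angle between die_plate's own z axis and vertical below 0.05 rad and value of joint latch below 0.01 m), for 0.2 s.
At the end, for the whole second after the job is handed in: the die plate is at rest on the stand, its underside less than 2 mm above the seat (below z = 30 mm of the stand), centred within 3 mm and level within 3 degrees, and the latch is pushed in to more than 17 of its 20 mm (z of die_plate in the frame of stand below 0.03 m and horizontal distance between die_plate and stand below 0.003 m and angle between die_plate's own z axis and vertical below 0.05 rad and value of joint latch above 0.017 m and linear speed of die_plate below 0.01 m/s); the robot touches nothing.
It fails at once if the plate is pressed or knocked against the stand, its shaft or its latch with more than 40 N (contact force between die_plate and stand above 40 N).
It fails at once if the plate is pressed or knocked against the locating pin or its collar with more than 40 N (contact force between die_plate and collar above 40 N).
It fails at once if a bystander is moved more than 30 mm (distance of any of stamp, marker_0, pin_tin, card_packet from where it was at the start of the episode above 0.03 m).
It also fails if it takes over 72 s, if anything falls off the work surface, if the arm or the gripper's body presses on something with over 40 N, if the wrist force passes 120 N, or if a joint passes its speed limit or range.

## Working session

There is one attempt and no reset: what is moved stays moved. The work goes in short steps, Python scripts to look and compute and a tool call to move; the robot and the scene stay as the last step left them, time stands still between calls to the robot, and variables do not carry over. Pictures are saved under pics/ and viewed, about 8 in all and at most 12, crops included, and the job is handed in when it is done.

Besides the shell and the picture viewer there is one more tool, called after "Emit:" as a command line: name --argument value ..., lists and objects as JSON in quotes. servo_tool: Moves the arm, as the interface text tells. Its arguments: {"type":"object","properties":{"deltas":{"type":"array"},"claw":{"type":"number"},"force":{"type":"number"}},"required":["deltas"]}

```bash
mkdir -p pics; cat > h.py <<'E'
import numpy as np, cv2
from plant import *
from scipy.spatial.transform import Rotation as Ro
def rec(cam,names):
    for n in names:
        for d in recognise(cam,n)[:2]: print(cam,n,np.round(d['at'],4),round(d['p'],2))
def ray(cam,uv,z):
    c=calibration(cam);K=np.array(c['intrinsics'])
    if cam=='wrist':
        s=get_state();T=np.array(c['T_tool_cam']);Rt=Ro.from_quat(s['tcp_rot']).as_matrix()
        Rwc=Rt@T[:3,:3];o=Rt@T[:3,3]+s['eef_pos']
    else:
        R=np.array(c['R']);Rwc=R.T;o=-R.T@np.array(c['t'])
    d=Rwc@np.linalg.inv(K)@np.array([*uv,1.]);return o+d*(z-o[2])/d[2]
def proj(cam,X):
    c=calibration(cam);K=np.array(c['intrinsics'])
    if cam=='wrist':
        s=get_state();T=np.array(c['T_tool_cam']);Rt=Ro.from_quat(s['tcp_rot']).as_matrix()
        p=T[:3,:3].T@(Rt.T@(np.array(X)-s['eef_pos'])-T[:3,3])
    else: p=np.array(c['R'])@X+c['t']
    p=K@p;return p[:2]/p[2]
E
python3 - <<'E'
from h import *
print(get_state())
for c in['top','scene']: cv2.imwrite(f'pics/{c}.png',read_camera(c))
rec('top',['die_plate','boss_top','pin_hole','stand','shaft_tip','red_mark','latch_knob','stamp','marker_0','pin_tin','card_packet'])
rec('scene',['boss_top','pin_hole','shaft_tip','red_mark','latch_knob'])
print(grip_depth)
E
```

```text
{'time': 0.0, 'qpos': array([ 9.92947920e-01,  2.87149193e-01,  1.57816793e+00, -2.61966175e-06,
        1.27860364e+00, -1.49995437e-01]), 'dq': array([-0.00059975, -0.00039528,  0.00031664, -0.00044073,  0.00222369,
       -0.00017086]), 'joint_efforts': array([-2.37711620e-04, -4.05983698e+01, -2.92623925e+01, -1.61875055e-04,
        5.83044399e-03, -1.27270414e-05]), 'eef_pos': array([0.27967948, 0.613614  , 0.22996307]), 'tcp_rot': array([-0.3827907 ,  0.59550185,  0.38211559,  0.59400042]), 'contact_force': array([0.39433016, 0.25080672, 0.05618048]), 'wrist_torque': array([ 0.05132377, -0.02206155,  0.02390894]), 'opening': 0.9949348670469936}
top die_plate [0.629  0.1079 0.0098] 0.59
top boss_top [0.6294 0.1134 0.0157] 0.65
top pin_hole [0.6286 0.1112 0.0086] 0.62
top stand [0.4706 0.0196 0.0047] 0.61
top stand [ 0.4323 -0.2224  0.0176] 0.52
top shaft_tip [ 0.4295 -0.2271  0.0123] 0.64
top shaft_tip [0.4673 0.0148 0.007 ] 0.62
top red_mark [0.468  0.0156 0.0078] 0.9
top red_mark [0.6284 0.109  0.011 ] 0.23
top latch_knob [0.4706 0.0701 0.0464] 0.38
top stamp [ 0.4288 -0.3299  0.0209] 0.69
top marker_0 [ 0.4333 -0.2252  0.0167] 0.64
top pin_tin [0.6558 0.377  0.0261] 0.71
top card_packet [ 0.3725 -0.2291  0.0148] 0.65
scene boss_top [0.6232 0.1027 0.0071] 0.9
scene pin_hole [0.6237 0.097  0.0122] 0.81
scene shaft_tip [0.4576 0.0097 0.0048] 0.56
scene shaft_tip [ 0.4255 -0.2235  0.0142] 0.18
scene red_mark [0.4586 0.011  0.0116] 0.92
scene latch_knob [0.4658 0.0732 0.0472] 0.58
0.0187
```

View pics/top.png

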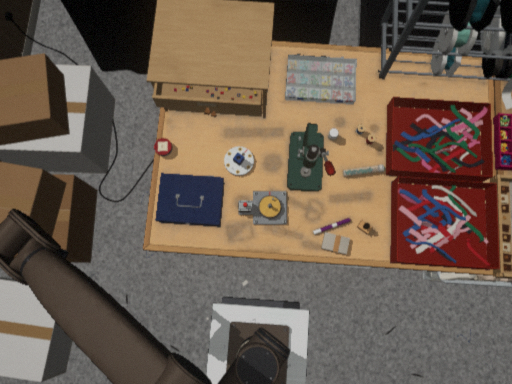

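View pics/scene.png

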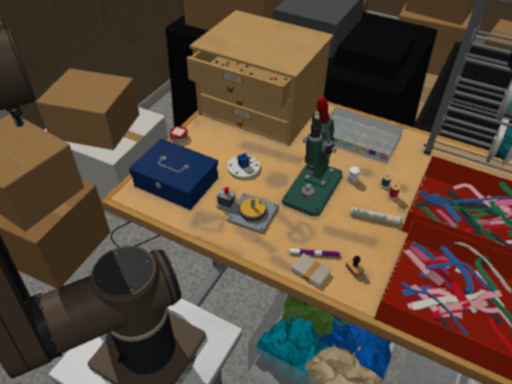

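The top view shows the plate at about (240,160), the stand at (268,206) with its knob on the left at (245,205), the toolbox at (190,200) and the green press at (307,155). The marker, packet and stamp lie to the right, clear of the work. I'll move over to the plate.

Emit:
servo_tool --deltas '[[[0.15, -0.2, 0.1, 0], [0.3, -0.4, 0.2, 0], [0.45, -0.6, 0.3, 0], [0.6, -0.8, 0.4, 0], [0.7, -1, 0.5, 0]]]' --claw 1

```text
time: 1.4
eef_pos: [0.3508, 0.5133, 0.2818]
tcp_rot: [-0.382, 0.595, 0.382, 0.595]
contact_force: [1.1, -0.3, -0.3]
opening: 0.998
```

Emit:
servo_tool --deltas '[[[0.15, -0.2, 0, 0], [0.3, -0.4, 0, 0], [0.45, -0.6, 0, 0], [0.6, -0.8, 0, 0], [0.7, -1, 0, 0]]]'

```text
time: 1.9
eef_pos: [0.4208, 0.4132, 0.2814]
tcp_rot: [-0.382, 0.595, 0.382, 0.595]
contact_force: [-1.0, 1.4, -0.0]
opening: 1.001
```

Emit:
servo_tool --deltas '[[[0.15, -0.2, 0, 0], [0.3, -0.4, 0, 0], [0.45, -0.6, 0, 0], [0.6, -0.8, 0, 0], [0.7, -1, 0, 0]]]'

```text
time: 2.4
eef_pos: [0.4908, 0.3132, 0.2814]
tcp_rot: [-0.382, 0.595, 0.382, 0.595]
contact_force: [-1.0, -0.3, 0.5]
opening: 1.002
```

Emit:
servo_tool --deltas '[[[0.15, -0.2, 0, 0], [0.3, -0.4, 0, 0], [0.45, -0.6, 0, 0], [0.6, -0.8, 0, 0], [0.7, -1, 0, 0]]]'

```text
time: 2.9
eef_pos: [0.5608, 0.2132, 0.2814]
tcp_rot: [-0.382, 0.595, 0.382, 0.595]
contact_force: [0.3, -0.2, 0.2]
opening: 1.001
```

```bash
python3 - <<'E'
from h import *
s=get_state();print(s['time'],s['eef_pos'],s['contact_force']);print(Ro.from_quat(s['tcp_rot']).as_matrix().round(3));print(np.round(calibration('wrist')['T_tool_cam'],3), calibration('wrist')['intrinsics'])
cv2.imwrite('pics/w1.png',read_camera('wrist'))
print(proj('wrist',[.624,.107,.012]),proj('wrist',[.465,.013,.028]))
rec('wrist',['die_plate','boss_top','pin_hole','stand','shaft_tip','red_mark','latch_knob'])
E
```

```text
2.9 [0.56079213 0.21319004 0.28140425] [ 0.27854786 -0.24469488  0.15848567]
[[ 0.    -0.91   0.415]
 [ 0.     0.415  0.91 ]
 [-1.    -0.     0.   ]]
[[ 0.001 -0.29   0.957 -0.143]
 [ 0.001 -0.957 -0.29   0.076]
 [ 1.     0.001 -0.     0.   ]
 [ 0.     0.     0.     1.   ]] [[267.72091555   0.         252.99644423]
 [  0.         267.72091555 187.70790345]
 [  0.           0.           1.        ]]
[212.28734123 216.01678472] [106.01695717 154.77841889]
wrist die_plate [0.6288 0.1145 0.01  ] 0.7
wrist boss_top [0.6303 0.1178 0.0105] 0.91
wrist pin_hole [0.6311 0.1189 0.0117] 0.68
wrist stand [0.4778 0.0281 0.0077] 0.57
wrist shaft_tip [0.4772 0.0276 0.0104] 0.81
wrist shaft_tip [0.4725 0.0845 0.049 ] 0.52
wrist red_mark [0.4767 0.0285 0.0125] 0.64
wrist red_mark [0.6301 0.1194 0.0135] 0.32
wrist latch_knob [0.4719 0.0812 0.0496] 0.79
```

View pics/w1.png

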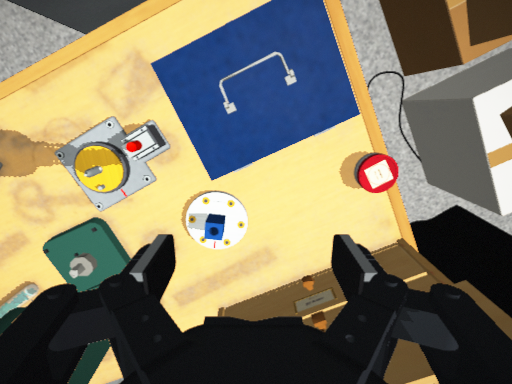

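The wrist view shows the plate at about (215,220) with its blue boss, and the stand at (103,168) with its red knob at (133,146). I'll move closer for precise measurements.

Emit:
servo_tool --deltas '[[[0.1, -0.2, -0.2, 0], [0.2, -0.4, -0.4, 0], [0.3, -0.6, -0.6, 0], [0.35, -0.75, -0.8, 0], [0.35, -0.75, -0.8, 0]]]'

```text
time: 3.8
eef_pos: [0.5933, 0.1382, 0.1976]
tcp_rot: [-0.381, 0.597, 0.383, 0.593]
contact_force: [-0.2, -0.6, -1.0]
opening: 1.004
```

```bash
python3 - <<'E'
from h import *
s=get_state();print(s['time'],s['eef_pos'])
im=read_camera('wrist');np.save('w2.npy',im)
rec('wrist',['die_plate','boss_top','pin_hole','stand','shaft_tip','red_mark','latch_knob'])
print(proj('wrist',[.63,.115,.012]))
cv2.imwrite('pics/w2.png',im)
E
```

```text
3.8 [0.59327156 0.13821181 0.19764417]
wrist boss_top [0.6308 0.1165 0.0135] 0.88
wrist boss_top [0.6552 0.3696 0.0227] 0.44
wrist pin_hole [0.6281 0.1162 0.0109] 0.69
wrist stand [0.4832 0.0277 0.0118] 0.76
wrist shaft_tip [0.4784 0.0257 0.0092] 0.83
wrist red_mark [0.4763 0.0292 0.01  ] 0.75
[246.49074971 199.2787635 ]
```

View pics/w2.png

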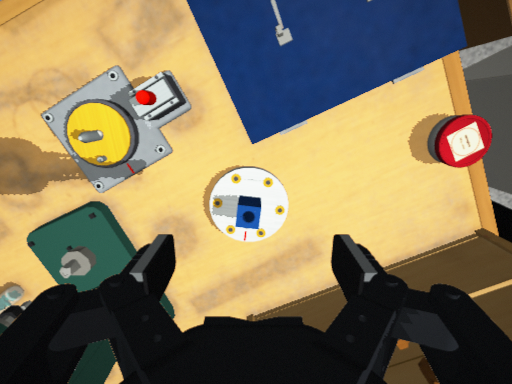

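```bash
python3 - <<'E'
from h import *
im=np.load('w2.npy');hsv=cv2.cvtColor(im,cv2.COLOR_BGR2HSV)
def blobs(m,r,name,z):
    x0,y0,x1,y1=r;mm=np.zeros_like(m);mm[y0:y1,x0:x1]=m[y0:y1,x0:x1]
    n,l,st,c=cv2.connectedComponentsWithStats(mm.astype(np.uint8))
    for i in range(1,n):
        if st[i,4]>5: print(name,c[i].round(1),st[i,4],ray('wrist',c[i],z)[:2].round(4))
    return mm.astype(np.uint8)
H,S,V=cv2.split(hsv)
red=((H<8)|(H>172))&(S>120)&(V>70)
blobs(red,(200,160,300,250),'dash',.012)
blobs(red,(30,60,200,200),'red stand/knob',.010)
blu=(H>100)&(H<130)&(S>120)
b=blobs(blu,(215,180,280,235),'boss',.048)
cs,_=cv2.findContours(b,0,2);c=max(cs,key=cv2.contourArea);print('bossbox',cv2.boxPoints(cv2.minAreaRect(c)).round(1).tolist())
wh=(S<60)&(V>90); p=blobs(wh,(205,160,295,246),'plate',.012)
cs,_=cv2.findContours(p,0,2);c=cv2.convexHull(np.vstack(cs))
w=np.array([ray('wrist',q[0],.012)[:2] for q in c])
A=np.c_[2*w,np.ones(len(w))];sol=np.linalg.lstsq(A,(w**2).sum(1),rcond=None)[0];print('plate circ',sol[:2],np.sqrt(sol[2]+sol[0]**2+sol[1]**2))
ye=(H>22)&(H<32)&(S>180)&(V>120)
y=blobs(ye,(50,85,150,175),'collar',.028)
cs,_=cv2.findContours(y,0,2);c=cv2.convexHull(np.vstack(cs))
w=np.array([ray('wrist',q[0],.028)[:2] for q in c])
A=np.c_[2*w,np.ones(len(w))];sol=np.linalg.lstsq(A,(w**2).sum(1),rcond=None)[0];print('collar circ',sol[:2],np.sqrt(sol[2]+sol[0]**2+sol[1]**2))
for q in [(113,75),(48,118),(100,186),(160,150)]: print('screw',ray('wrist',q,.010)[:2].round(4))
a=cv2.resize(im[50:210,20:220],None,fx=3.5,fy=3.5,interpolation=2);cv2.imwrite('pics/s1.png',a)
a=cv2.resize(im[155:255,200:300],None,fx=5,fy=5,interpolation=2);cv2.imwrite('pics/p1.png',a)
E
```

```text
dash [244.8 235.5] 8 [0.677  0.0907]
red stand/knob [145.1  97.2] 250 [0.4644 0.0589]
red stand/knob [130.1 167.9] 25 [ 0.5304 -0.0032]
boss [248.2 212.3] 688 [0.6346 0.116 ]
bossbox [[235.1999969482422, 226.0], [238.60000610351562, 195.6999969482422], [261.3999938964844, 198.3000030517578], [258.0, 228.60000610351562]]
plate [248.6 201.9] 3484 [0.6345 0.116 ]
plate [235.4 178.3] 9 [0.5982 0.114 ]
plate [267.7 182.1] 9 [0.62   0.1498]
plate [279.3 210. ] 7 [0.6619 0.1485]
plate [230.  229.5] 6 [0.6604 0.0761]
plate [260.5 233. ] 6 [0.6825 0.1119]
plate circ [0.63900769 0.11378683] 0.05275350945584277
collar [ 99.7 131.4] 2452 [ 0.4784 -0.0029]
collar circ [ 0.48041899 -0.00611828] 0.035345710304913854
screw [0.4279 0.0377]
screw [ 0.4363 -0.0608]
screw [ 0.5348 -0.052 ]
screw [0.5262 0.0432]
```

View pics/p1.png

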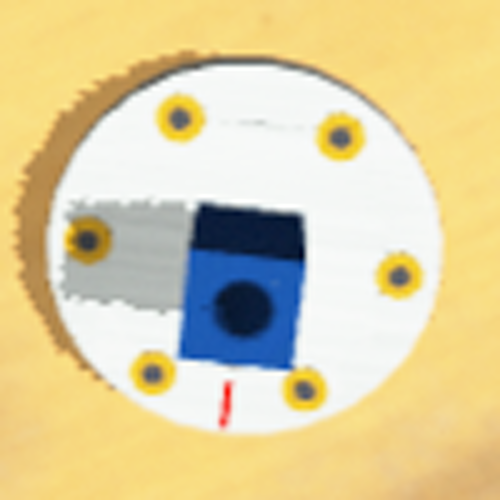

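View pics/s1.png

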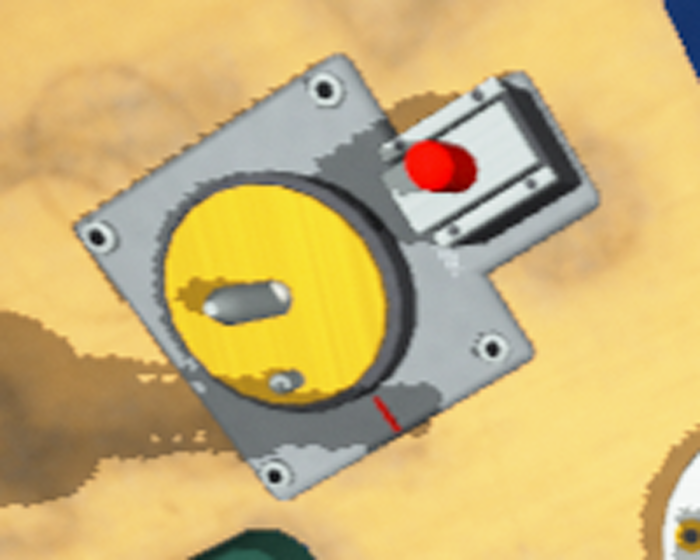

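The crops show the plate's bore centre at full-picture (249,216.6) and its dash at (245.2,235.8). On the stand the pin itself is visible at about (102.3,158.9), with the shaft tip at (81.5,136.5), its foot at (101.4,133.7) and the dash at (130.1,168).

```bash
python3 - <<'E'
from h import *
r=lambda u,v,z: ray('wrist',(u,v),z)[:2]
ang=lambda a:np.degrees(np.arctan2(a[1],a[0])).round(2)
bore=r(249,216.6,.048);dash=r(245,235.6,.012);print('bore',bore,'plate yaw',ang(dash-bore),np.linalg.norm(dash-bore))
bx=[(238.6-.1,206),(261-.3,207),(258,228.6),(235.2,226)]
# plate dies at z=.012: fit centre
d=np.array([r(*q,.012) for q in [(235.4,178.3),(267.7,182.1),(279.3,210),(260.5,233),(230,229.5),(217.5,203)]]);print('dies',d.round(4).tolist(),d.mean(0),np.linalg.norm(d-d.mean(0),axis=1))
print([ang(x-d.mean(0)) for x in d])
foot=r(101.4,133.7,.028);tip=r(81.5,136.5,.062);pin=r(102.3,158.9,.038);mk=r(130.1,167.9,.010)
print('foot',foot,'tip',tip,'pin',pin,'mark',mk)
ax=np.array([.4813,-.0080])
for c in (foot,tip,ax): print(ang(pin-c),np.linalg.norm(pin-c),'mark',ang(mk-c))
s=get_state();R=Ro.from_quat(s['tcp_rot']).as_matrix();print('jaw yaw',ang(R[:2,2]),s['qpos'])
E
```

```text
bore [0.64005727 0.11458116] plate yaw -32.47 0.044109477117004796
dies [[0.5981, 0.114], [0.62, 0.1499], [0.6619, 0.1486], [0.6825, 0.1119], [0.6604, 0.0761], [0.6189, 0.0778]] [0.64028853 0.11304944] [0.0421975  0.04206177 0.04156198 0.04220744 0.04207841 0.04122614]
[np.float64(178.71), np.float64(118.91), np.float64(58.69), np.float64(-1.5), np.float64(-61.4), np.float64(-121.29)]
foot [ 0.48140909 -0.00255141] tip [ 0.48005292 -0.00449975] pin [ 0.50755732 -0.01237381] mark [ 0.53039113 -0.00324592]
-20.59 0.027932228058289606 mark -0.81
-15.98 0.028609312092869432 mark 1.43
-9.46 0.026619112137971163 mark 5.53
jaw yaw 65.55 [ 6.51946454e-02  1.71795809e-01  1.76639128e+00  7.98548456e-05
  1.20137689e+00 -1.07894836e+00]
```

Emit:
servo_tool --deltas '[[[0.1, -0.05, -0.2, -0.02], [0.2, -0.1, -0.4, -0.04], [0.3, -0.2, -0.7, -0.06], [0.469, -0.247, -0.98, -0.077], [0.469, -0.247, -0.98, -0.077]]]'

```text
time: 4.7
eef_pos: [0.6401, 0.1139, 0.0985]
tcp_rot: [-0.344, 0.619, 0.347, 0.614]
contact_force: [-0.1, -0.6, -0.3]
opening: 1.0
```

```bash
python3 - <<'E'
from h import *
s=get_state();print(s['time'],s['eef_pos'],s['contact_force'])
im=read_camera('wrist');np.save('w3.npy',im)
hsv=cv2.cvtColor(im,cv2.COLOR_BGR2HSV);H,S,V=cv2.split(hsv)
for nm,m in [('red',((H<8)|(H>172))&(S>120)&(V>70)),('die',(H>18)&(H<32)&(S>150)&(V>120))]:
    n,l,st,c=cv2.connectedComponentsWithStats(m.astype(np.uint8))
    for i in range(1,n):
        q=ray('wrist',c[i],.012)[:2]
        if st[i,4]>15 and np.hypot(*(q-[.64,.114]))<.06: print(nm,c[i].round(1),st[i,4],q.round(4))
R=Ro.from_quat(s['tcp_rot']).as_matrix();print('jaw',np.degrees(np.arctan2(R[1,2],R[0,2])))
cv2.imwrite('pics/w3.png',im)
E
```

```text
4.7 [0.64009552 0.1139104  0.09850558] [-0.11727054 -0.61289799 -0.29677896]
red [248.5 233.3] 27 [0.6723 0.0897]
die [224.6 150.7] 119 [0.5943 0.1133]
die [272.3 150.8] 117 [0.616  0.1487]
die [202.9 190.2] 97 [0.6142 0.0769]
die [294.3 190.4] 108 [0.6575 0.1476]
die [226.8 226.7] 98 [0.6558 0.0757]
die [270.6 226.8] 97 [0.6775 0.111 ]
jaw 58.509682989888816
```

View pics/w3.png

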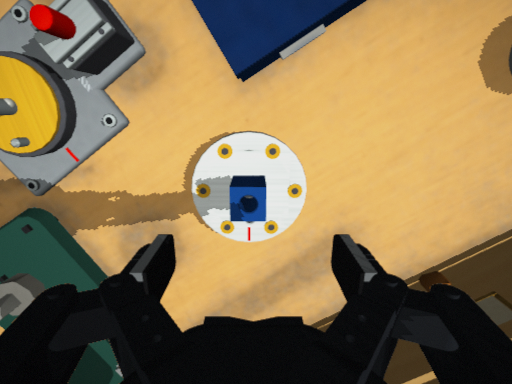

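The wrist image was taken before the arm had settled. I'll re-measure with a synchronised pose, plus the fixed cameras as a cross-check.

```bash
cat >> h.py <<'E'
def rayS(s,uv,z):
    c=calibration('wrist');K=np.array(c['intrinsics']);T=np.array(c['T_tool_cam']);Rt=Ro.from_quat(s['tcp_rot']).as_matrix()
    Rwc=Rt@T[:3,:3];o=Rt@T[:3,3]+s['eef_pos'];d=Rwc@np.linalg.inv(K)@np.array([*uv,1.]);return o+d*(z-o[2])/d[2]
def comps(m,amin=10):
    n,l,st,c=cv2.connectedComponentsWithStats(m.astype(np.uint8));return [(c[i],st[i,4]) for i in range(1,n) if st[i,4]>=amin]
E
python3 - <<'E'
from h import *
for k in range(2):
    s=get_state();im=read_camera('wrist');s2=get_state()
    print(s['eef_pos'].round(4),s2['eef_pos'].round(4),s['dq'].round(3))
    H,S,V=cv2.split(cv2.cvtColor(im,cv2.COLOR_BGR2HSV))
    q=[rayS(s,c,.012)[:2] for c,a in comps((H>18)&(H<32)&(S>150)&(V>120),50)]
    q=np.array([x for x in q if np.hypot(*(x-[.636,.113]))<.055]);print(len(q),q.mean(0))
for cam in('top','scene'):
    im=read_camera(cam);H,S,V=cv2.split(cv2.cvtColor(im,cv2.COLOR_BGR2HSV))
    p=proj(cam,np.array([.635,.112,.012]));P=np.zeros(H.shape,bool);u,v=p.astype(int);r=28;P[v-r:v+r,u-r:u+r]=1
    wh=P&(S<70)&(V>100)
    cs,_=cv2.findContours(wh.astype(np.uint8),0,2);c=max(cs,key=cv2.contourArea);h=cv2.convexHull(c)
    w=np.array([ray(cam,x[0],.012)[:2] for x in h]);A=np.c_[2*w,np.ones(len(w))];so=np.linalg.lstsq(A,(w**2).sum(1),rcond=None)[0]
    print(cam,p,so[:2],np.sqrt(so[2]+so[:2]@so[:2]))
E
```

```text
[0.6407 0.1144 0.101 ] [0.6416 0.1147 0.1032] [ 0.012 -0.06  -0.025  0.004  0.01  -0.001]
6 [0.63438119 0.11208021]
[0.6416 0.1147 0.1032] [0.6423 0.1149 0.1046] [ 0.008 -0.042 -0.018  0.001 -0.002 -0.001]
6 [0.63437263 0.11210068]
top [237.58347707 159.65361097] [0.61627781 0.07442211] 0.020334204011338484
scene [242.59644069 164.22737641] [0.63119823 0.10656528] 0.05546169396018342
```

Emit:
servo_tool --deltas '[[[-0.079, -0.023, -0.1, 0], [-0.079, -0.023, -0.25, 0], [-0.079, -0.023, -0.4, 0], [-0.079, -0.023, -0.5, 0], [-0.079, -0.023, -0.5, 0]]]'

```text
time: 5.45
eef_pos: [0.632, 0.1121, 0.0501]
tcp_rot: [-0.345, 0.618, 0.347, 0.615]
contact_force: [-0.0, -0.1, 0.2]
opening: 1.002
```

Emit:
servo_tool --deltas '[[[0, 0, -0.1, 0], [0, 0, -0.2, 0], [0, 0, -0.3, 0], [0, 0, -0.34, 0], [0, 0, -0.34, 0]]]'

```text
time: 5.95
eef_pos: [0.6332, 0.1121, 0.0181]
tcp_rot: [-0.345, 0.617, 0.346, 0.616]
contact_force: [-0.8, -0.4, 0.8]
opening: 1.0
```

Emit:
servo_tool --deltas '[[[0, 0, 0, 0], [0, 0, 0, 0], [0, 0, 0, 0], [0, 0, 0, 0], [0, 0, 0, 0]]]' --claw -1 --force 50

```text
time: 6.45
eef_pos: [0.6346, 0.1122, 0.02]
tcp_rot: [-0.346, 0.616, 0.346, 0.617]
contact_force: [0.6, -0.3, -0.2]
opening: 0.32
```

Emit:
servo_tool --deltas '[[[0, 0, 0, 0], [0, 0, 0, 0], [0, 0, 0, 0], [0, 0, 0, 0], [0, 0, 0, 0]]]'

```text
time: 6.95
eef_pos: [0.6345, 0.1122, 0.0199]
tcp_rot: [-0.346, 0.616, 0.346, 0.617]
contact_force: [1.0, 0.2, 4.3]
opening: 0.319
```

Opening 0.32 is about 27 mm, so the boss is gripped. I'll lift, turn +16° towards the pin direction, and go to a viewing spot in front of the stand.

Emit:
servo_tool --deltas '[[[0, 0, 0.2, 0], [0, 0, 0.45, 0], [0, 0, 0.7, 0], [0, 0, 0.95, 0], [0, 0, 1.0, 0]]]'

```text
time: 7.45
eef_pos: [0.6349, 0.1121, 0.1213]
tcp_rot: [-0.346, 0.616, 0.345, 0.618]
contact_force: [-0.5, -0.5, -3.1]
opening: 0.323
```

Emit:
servo_tool --deltas '[[[-0.1, -0.15, 0.05, 0.04], [-0.2, -0.3, 0.1, 0.08], [-0.3, -0.45, 0.15, 0.12], [-0.4, -0.6, 0.2, 0.16], [-0.45, -0.72, 0.2, 0.18]]]'

```text
time: 7.95
eef_pos: [0.5871, 0.0395, 0.1373]
tcp_rot: [-0.429, 0.563, 0.431, 0.561]
contact_force: [0.8, 0.2, -1.9]
opening: 0.318
```

Emit:
servo_tool --deltas '[[[0, 0, 0, 0], [0, 0, 0, 0], [0, 0, 0, 0], [0, 0, 0, 0], [0, 0, 0, 0]]]'

```text
time: 8.45
eef_pos: [0.589, 0.0407, 0.139]
tcp_rot: [-0.429, 0.562, 0.43, 0.562]
contact_force: [-0.2, 0.7, -2.8]
opening: 0.314
```

```bash
python3 - <<'E'
from h import *
s=get_state();im=read_camera('wrist');np.save('w4.npy',im);np.savez('s4.npz',**s)
R=Ro.from_quat(s['tcp_rot']).as_matrix();print(s['time'],s['eef_pos'],s['contact_force'],s['opening'],'jaw',np.degrees(np.arctan2(R[1,2],R[0,2])),s['dq'].round(3))
cv2.imwrite('pics/w4.png',im)
E
```

```text
8.45 [0.58904909 0.0406612  0.13904157] [-0.24866851  0.69213638 -2.83731397] 0.31438121642712213 jaw 74.7901065348222 [-0.002 -0.004  0.001  0.     0.001 -0.002]
```

View pics/w4.png

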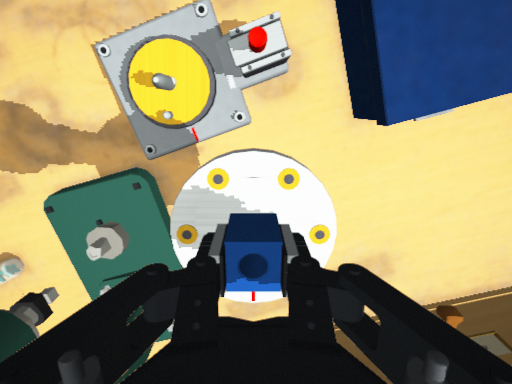

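The stand is in full view: collar at (172,81), shaft tip near (158,79), pin near (168,115), dash near (195,134) and knob at (257,39). The held plate shows its side dies at (187,234) and (319,234). I'll measure both from this one image.

```bash
python3 - <<'E'
from h import *
im=np.load('w4.npy');s=dict(np.load('s4.npz'))
a=cv2.resize(im[0:165,85:300],None,fx=3.6,fy=3.6,interpolation=cv2.INTER_CUBIC);cv2.imwrite('pics/s4.png',a)
r=lambda u,v,z: rayS(s,(u,v),z)[:2]
ang=lambda a:np.degrees(np.arctan2(a[1],a[0])).round(2)
H,S,V=cv2.split(cv2.cvtColor(im,cv2.COLOR_BGR2HSV))
br=(H>18)&(H<32)&(S>150)&(V>100)
zt=s['eef_pos'][2]-.0199+.012
for c,n in comps(br,40):
    if c[1]>160 and 170<c[0]<340: print('die',c.round(1),n,r(*c,zt).round(4))
red=((H<8)|(H>172))&(S>120)&(V>70)
for c,n in comps(red,8): print('red',c.round(1),n,'z.01',r(*c,.01).round(4),'zt',r(*c,zt).round(4))
P=np.zeros(H.shape,bool);P[25:135,115:225]=1
cs,_=cv2.findContours((br&P).astype(np.uint8),0,2);c=cv2.convexHull(max(cs,key=cv2.contourArea))
w=np.array([r(*q[0],.028) for q in c]);A=np.c_[2*w,np.ones(len(w))];so=np.linalg.lstsq(A,(w**2).sum(1),rcond=None)[0];print('collar',so[:2],np.sqrt(so[2]+so[:2]@so[:2]))
e=cv2.fitEllipse(c);print(e)
E
```

```text
die [217.7 178.4] 257 [0.5496 0.0304]
die [288.3 178.4] 261 [0.5603 0.0701]
die [186.6 233.9] 229 [0.5786 0.0011]
die [319.2 233.9] 221 [0.6001 0.0806]
red [257.   38.8] 396 z.01 [0.4603 0.0796] zt [0.4852 0.0712]
red [194.7 134.3] 34 z.01 [ 0.5266 -0.0027] zt [0.522  0.0256]
red [253. 296.] 27 z.01 [0.7279 0.0033] zt [0.6337 0.0289]
collar [ 0.47749282 -0.00603574] 0.03577540312739975
((168.83236694335938, 81.1411361694336), (79.1818618774414, 88.3382339477539), 150.45347595214844)
```

View pics/s4.png

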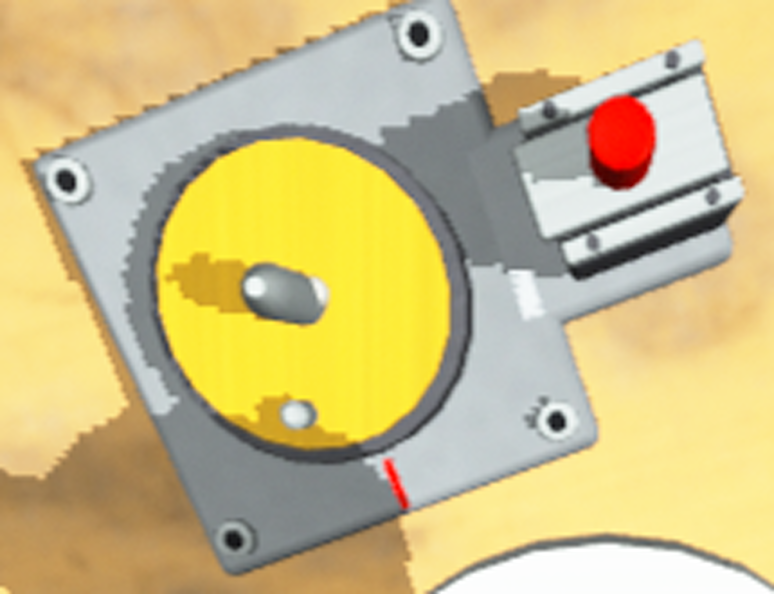

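```bash
python3 - <<'E'
from h import *
s=dict(np.load('s4.npz'));r=lambda u,v,z: rayS(s,(u,v),z)[:2]
ang=lambda a:np.degrees(np.arctan2(a[1],a[0])).round(2)
tip=r(156.1,80.0,.062);pin=r(166.4,114.2,.0385);col=np.array([.4775,-.0060])
sc=np.array([r(*q,.010) for q in [(201.1,9.7),(103.6,50.3),(150,150),(239.7,116.9)]])
ctr=sc.mean(0);xd=sc[2]+sc[3]-sc[0]-sc[1];yd=sc[0]+sc[3]-sc[1]-sc[2]
print('tip',tip,'screwctr',ctr,'yaw',ang(xd),ang(yd)-90,'pin',pin)
for c in(tip,col,ctr,(tip+col+ctr)/3): print(ang(pin-c),np.linalg.norm(pin-c))
mk=np.array([.5266,-.0027]);print('mark dir',[ang(mk-c) for c in(col,ctr)])
pc=(np.array([.5786,.0011])+[.6001,.0806])/2
print('plate ctr meas',pc,'minus tcp',pc-s['eef_pos'][:2],'yaw',ang(np.array([.6337,.0289])-pc),'from dies',ang(np.array([.6001,.0806])-[.5786,.0011])-90)
print('knob z.058',r(257,38.8,.05))
E
```

```text
tip [ 0.47806644 -0.00584641] screwctr [ 0.47739227 -0.0068375 ] yaw 4.42 4.390000000000001 pin [ 0.50255753 -0.01437229]
-19.19 0.02593268495396938
-18.48 0.026419216620511575
-16.67 0.02626905690039659
-18.11 0.026202487819302653
mark dir [np.float64(3.85), np.float64(4.81)]
plate ctr meas [0.58935 0.04085] minus tcp [0.00030091 0.0001888 ] yaw -15.08 from dies -15.129999999999995
knob z.058 [0.46853547 0.07679129]
```

The measurements agree: the plate centre is 0.3 mm from the TCP, the axis is at (0.4778, −0.0061), and the pin lies at about −18.3° with the plate at −15.1°. I'll go over the shaft, turn −3.2°, and come down in small steps.

Emit:
servo_tool --deltas '[[[-0.15, -0.08, 0, 0], [-0.35, -0.16, 0, -0.01], [-0.6, -0.26, 0, -0.02], [-0.8, -0.36, 0, -0.036], [-0.95, -0.44, 0, -0.036]]]'

```text
time: 9.0
eef_pos: [0.4929, -0.0039, 0.1393]
tcp_rot: [-0.413, 0.574, 0.413, 0.574]
contact_force: [-0.2, 0.1, -2.5]
opening: 0.318
```

Emit:
servo_tool --deltas '[[[-0.162, -0.028, -0.1, 0], [-0.162, -0.028, -0.25, 0], [-0.162, -0.028, -0.4, 0], [-0.162, -0.028, -0.48, 0], [-0.162, -0.028, -0.48, 0]]]'

```text
time: 9.5
eef_pos: [0.477, -0.0063, 0.0902]
tcp_rot: [-0.413, 0.574, 0.414, 0.573]
contact_force: [1.0, -0.6, -3.0]
opening: 0.319
```

Emit:
servo_tool --deltas '[[[0, 0, 0, 0], [0, 0, 0, 0], [0, 0, 0, 0], [0, 0, 0, 0], [0, 0, 0, 0]]]'

```text
time: 10.0
eef_pos: [0.478, -0.0067, 0.0916]
tcp_rot: [-0.413, 0.574, 0.413, 0.574]
contact_force: [0.7, -0.1, -2.3]
opening: 0.323
```

```bash
python3 - <<'E'
from h import *
s=get_state();R=Ro.from_quat(s['tcp_rot']).as_matrix();print(s['time'],s['eef_pos'],s['contact_force'],s['wrist_torque'],'plate yaw',np.degrees(np.arctan2(R[1,2],R[0,2]))-89.9,s['dq'].round(3))
im=read_camera('wrist');np.save('w5.npy',im);cv2.imwrite('pics/w5.png',im)
E
```

```text
10.0 [ 0.47799292 -0.00665659  0.0916355 ] [ 0.69038084 -0.05994373 -2.33726022] [ 0.03779109 -0.01199994 -0.0074066 ] plate yaw -18.379895116432948 [-0.     0.002  0.002 -0.    -0.001 -0.001]
```

View pics/w5.png

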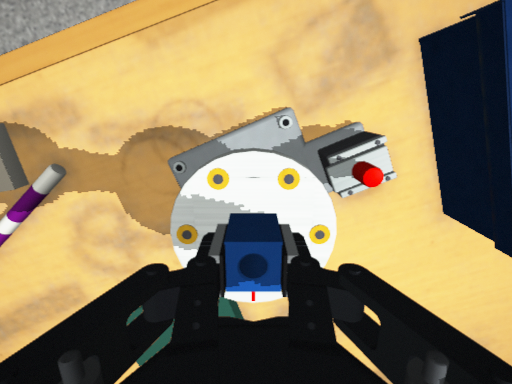

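The plate sits over the stand, with the back of the base and the knob at (370,174) clear of it. I'll lower it over the tip.

Emit:
servo_tool --deltas '[[[0, 0.005, -0.03, 0], [0, 0.005, -0.07, 0], [0, 0.005, -0.1, 0], [0, 0.005, -0.13, 0], [0, 0.005, -0.13, 0]]]'

```text
time: 10.55
eef_pos: [0.4773, -0.006, 0.0776]
tcp_rot: [-0.413, 0.574, 0.414, 0.573]
contact_force: [-0.5, 0.5, -2.7]
opening: 0.318
```

Emit:
servo_tool --deltas '[[[0, 0, -0.02, 0], [0, 0, -0.04, 0], [0, 0, -0.06, 0], [0, 0, -0.08, 0], [0, 0, -0.08, 0]]]'

```text
time: 11.05
eef_pos: [0.4775, -0.0061, 0.07]
tcp_rot: [-0.413, 0.574, 0.413, 0.574]
contact_force: [0.4, -0.1, -3.0]
opening: 0.319
```

Emit:
servo_tool --deltas '[[[0, 0, -0.02, 0], [0, 0, -0.04, 0], [0, 0, -0.06, 0], [0, 0, -0.08, 0], [0, 0, -0.08, 0]]]'

```text
time: 11.55
eef_pos: [0.4775, -0.0061, 0.0619]
tcp_rot: [-0.413, 0.574, 0.413, 0.574]
contact_force: [0.6, 0.6, -3.1]
opening: 0.315
```

Emit:
servo_tool --deltas '[[[0, 0, -0.01, 0], [0, 0, -0.02, 0], [0, 0, -0.03, 0], [0, 0, -0.04, 0], [0, 0, -0.04, 0]]]'

```text
time: 12.05
eef_pos: [0.4777, -0.0061, 0.0581]
tcp_rot: [-0.413, 0.574, 0.413, 0.574]
contact_force: [0.1, -0.0, -1.1]
opening: 0.318
```

Emit:
servo_tool --deltas '[[[0, 0, -0.005, 0], [0, 0, -0.01, 0], [0, 0, -0.01, 0], [0, 0, -0.01, 0], [0, 0, -0.01, 0]]]'

```text
time: 12.55
eef_pos: [0.4778, -0.0061, 0.0574]
tcp_rot: [-0.413, 0.574, 0.413, 0.574]
contact_force: [0.7, -0.2, -2.6]
opening: 0.322
```

Emit:
servo_tool --deltas '[[[0, 0, -0.005, 0], [0, 0, -0.01, 0], [0, 0, -0.015, 0], [0, 0, -0.02, 0], [0, 0, -0.02, 0]]]'

```text
time: 13.05
eef_pos: [0.4777, -0.0061, 0.0552]
tcp_rot: [-0.413, 0.574, 0.413, 0.574]
contact_force: [-0.1, -0.2, -2.0]
opening: 0.318
```

The underside is now 3.7 mm below the pin's top with no added force, so the pin is in its hole. I'll press on against the sprung balls.

Emit:
servo_tool --deltas '[[[0, 0, -0.01, 0], [0, 0, -0.02, 0], [0, 0, -0.03, 0], [0, 0, -0.03, 0], [0, 0, -0.03, 0]]]'

```text
time: 13.55
eef_pos: [0.478, -0.0062, 0.0526]
tcp_rot: [-0.413, 0.574, 0.413, 0.574]
contact_force: [-0.2, 1.0, 1.3]
opening: 0.318
```

Emit:
servo_tool --deltas '[[[0, 0, -0.01, 0], [0, 0, -0.02, 0], [0, 0, -0.02, 0], [0, 0, -0.02, 0], [0, 0, -0.02, 0]]]'

```text
time: 14.05
eef_pos: [0.4776, -0.0061, 0.0499]
tcp_rot: [-0.413, 0.574, 0.413, 0.574]
contact_force: [0.1, -1.1, -1.2]
opening: 0.32
```

Emit:
servo_tool --deltas '[[[0, 0, -0.005, 0], [0, 0, -0.01, 0], [0, 0, -0.015, 0], [0, 0, -0.015, 0], [0, 0, -0.015, 0]]]'

```text
time: 14.55
eef_pos: [0.4777, -0.0061, 0.0488]
tcp_rot: [-0.413, 0.574, 0.413, 0.574]
contact_force: [-1.0, -0.8, -0.8]
opening: 0.32
```

Emit:
servo_tool --deltas '[[[0, 0, -0.005, 0], [0, 0, -0.01, 0], [0, 0, -0.01, 0], [0, 0, -0.01, 0], [0, 0, -0.01, 0]]]'

```text
time: 15.05
eef_pos: [0.4778, -0.0061, 0.0479]
tcp_rot: [-0.413, 0.574, 0.413, 0.574]
contact_force: [-1.4, -0.5, 1.4]
opening: 0.319
```

Emit:
servo_tool --deltas '[[[0, 0, -0.005, 0], [0, 0, -0.005, 0], [0, 0, -0.005, 0], [0, 0, -0.005, 0], [0, 0, -0.005, 0]]]'

```text
time: 15.55
eef_pos: [0.4778, -0.0062, 0.0479]
tcp_rot: [-0.413, 0.574, 0.413, 0.574]
contact_force: [-4.3, 0.7, 5.8]
opening: 0.32
```

The plate stops firmly at TCP z = 0.0479, exactly the seated height, with about 8 N of reaction. I'll release it, rise, and measure the knob.

Emit:
servo_tool --deltas '[[[0, 0, 0.003, 0], [0, 0, 0.003, 0], [0, 0, 0.003, 0], [0, 0, 0.003, 0], [0, 0, 0.003, 0]]]' --claw 0.1

```text
time: 16.05
eef_pos: [0.4778, -0.0061, 0.0476]
tcp_rot: [-0.413, 0.574, 0.413, 0.574]
contact_force: [-0.2, -0.5, -0.5]
opening: 0.55
```

Emit:
servo_tool --deltas '[[[0, 0, 0.1, 0], [0, 0, 0.25, 0], [0, 0, 0.4, 0], [0.3, 0, 0.7, 0], [0.3, 0, 0.7, 0]]]'

```text
time: 16.55
eef_pos: [0.5135, -0.0071, 0.1236]
tcp_rot: [-0.417, 0.571, 0.41, 0.577]
contact_force: [0.3, -1.3, 1.5]
opening: 0.553
```

Emit:
servo_tool --deltas '[[[0.1, 0.1, 0.1, 0], [0.3, 0.25, 0.2, 0.08], [0.5, 0.4, 0.2, 0.16], [0.6, 0.4, 0.2, 0.25], [0.6, 0.4, 0.2, 0.25]]]'

```text
time: 17.05
eef_pos: [0.5682, 0.0349, 0.1373]
tcp_rot: [-0.517, 0.482, 0.518, 0.482]
contact_force: [0.4, 0.2, -0.5]
opening: 0.553
```

Emit:
servo_tool --deltas '[[[0, 0, 0, 0], [0, 0, 0, 0], [0, 0, 0, 0], [0, 0, 0, 0], [0, 0, 0, 0]]]'

```text
time: 17.55
eef_pos: [0.5676, 0.0337, 0.1377]
tcp_rot: [-0.517, 0.482, 0.517, 0.482]
contact_force: [-0.8, -0.1, -0.3]
opening: 0.549
```

```bash
python3 - <<'E'
from h import *
s=get_state();im=read_camera('wrist');np.save('w6.npy',im);np.savez('s6.npz',**s);cv2.imwrite('pics/w6.png',im)
R=Ro.from_quat(s['tcp_rot']).as_matrix();print(s['time'],s['eef_pos'],'jaw',np.degrees(np.arctan2(R[1,2],R[0,2])),s['opening'])
r=lambda u,v,z: rayS(s,(u,v),z)[:2].round(4)
H,S,V=cv2.split(cv2.cvtColor(im,cv2.COLOR_BGR2HSV))
for c,n in comps((H>18)&(H<32)&(S>150)&(V>100),40): print('die?',c.round(1),n,r(*c,.040))
for c,n in comps(((H<8)|(H>172))&(S>120)&(V>70),8): print('red',c.round(1),n,'z.04',r(*c,.04),'z.06',r(*c,.06))
rec('wrist',['latch_knob','boss_top'])
s4=dict(np.load('s4.npz'));print('toolbox',rayS(s4,(385,125),0)[:2],rayS(s4,(355,118),.1)[:2],rayS(s4,(355,118),.06)[:2])
E
```

```text
17.55 [0.56759935 0.03373573 0.13769936] jaw 93.97327744754759 0.549372664743203
die? [203.1  30.5] 157 [ 0.4373 -0.0146]
die? [250.9  52.1] 146 [0.4502 0.0245]
die? [165.2  64.9] 146 [ 0.4647 -0.0453]
die? [257.5 104.5] 119 [0.4904 0.033 ]
die? [176.2 116.1] 120 [ 0.505  -0.0368]
die? [220.7 134.4] 108 [0.5179 0.0023]
red [316.3  82.1] 357 z.04 [0.4691 0.0808] z.06 [0.471  0.0765]
red [196.  132.8] 31 z.04 [ 0.5181 -0.0195] z.06 [ 0.5159 -0.0155]
wrist latch_knob [0.4724 0.0753 0.0483] 0.85
wrist boss_top [ 0.4776 -0.0028  0.0405] 0.94
toolbox [0.56943117 0.18727182] [0.54103939 0.1240457 ] [0.54640419 0.13786741]
```

View pics/w6.png

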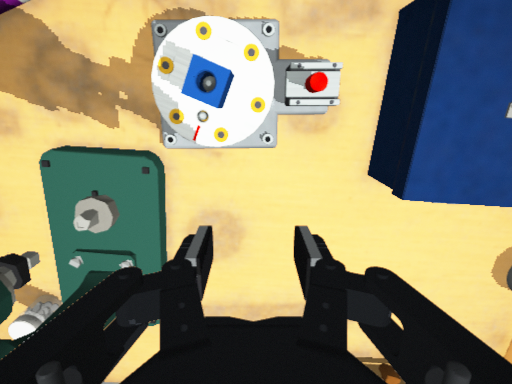

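The dies at the seated height give a plate centre of (0.4776, −0.0062), matching the axis, and the pin shows inside its hole at (203,116). The knob is at (0.471, 0.077) and the toolbox side is clear. I'll go over the knob, descend, and grip it with the jaws along the slide.

Emit:
servo_tool --deltas '[[[-0.2, 0.1, 0, 0], [-0.4, 0.2, 0, 0], [-0.65, 0.3, 0, 0], [-0.85, 0.4, 0, 0], [-0.964, 0.433, 0, 0]]]'

```text
time: 18.2
eef_pos: [0.4699, 0.0778, 0.1374]
tcp_rot: [-0.517, 0.482, 0.518, 0.482]
contact_force: [0.0, -0.1, 0.9]
opening: 0.551
```

Emit:
servo_tool --deltas '[[[0, 0, -0.05, 0], [0, 0, -0.2, 0], [0, 0, -0.35, 0], [0, 0, -0.5, 0], [0, 0, -0.6, 0]]]'

```text
time: 18.7
eef_pos: [0.4718, 0.0767, 0.0764]
tcp_rot: [-0.517, 0.483, 0.517, 0.482]
contact_force: [-0.5, 0.3, -0.8]
opening: 0.549
```

Emit:
servo_tool --deltas '[[[0, 0, -0.05, 0], [0, 0, -0.12, 0], [0, 0, -0.19, 0], [0, 0, -0.26, 0], [0, 0, -0.26, 0]]]'

```text
time: 19.2
eef_pos: [0.4707, 0.0772, 0.0506]
tcp_rot: [-0.517, 0.483, 0.518, 0.482]
contact_force: [-0.0, 0.8, 0.0]
opening: 0.552
```

Emit:
servo_tool --deltas '[[[0, 0, 0.01, 0], [0, 0, 0.01, 0], [0, 0, 0.01, 0], [0, 0, 0.01, 0], [0, 0, 0.01, 0]]]' --claw -1 --force 20

```text
time: 19.7
eef_pos: [0.4719, 0.0771, 0.0532]
tcp_rot: [0.518, -0.482, -0.517, -0.482]
contact_force: [-0.5, -1.8, 3.3]
opening: 0.149
```

Emit:
servo_tool --deltas '[[[0, 0, 0, 0], [0, 0, 0, 0], [0, 0, 0, 0], [0, 0, 0, 0], [0, 0, 0, 0]]]'

```text
time: 20.2
eef_pos: [0.4719, 0.0771, 0.0532]
tcp_rot: [0.518, -0.482, -0.517, -0.482]
contact_force: [-1.4, -0.6, 6.5]
opening: 0.152
```

Knob gripped. I'll slide it along the stand's −y by 20 mm.

Emit:
servo_tool --deltas '[[[0.001, -0.02, 0.01, 0], [0.004, -0.05, 0.01, 0], [0.006, -0.08, 0.01, 0], [0.008, -0.1, 0.01, 0], [0.008, -0.1, 0.01, 0]]]'

```text
time: 20.7
eef_pos: [0.4725, 0.0668, 0.0534]
tcp_rot: [0.517, -0.482, -0.517, -0.482]
contact_force: [4.0, 0.5, -4.0]
opening: 0.152
```

Emit:
servo_tool --deltas '[[[0.001, -0.02, 0, 0], [0.004, -0.05, 0, 0], [0.006, -0.08, 0, 0], [0.008, -0.1, 0, 0], [0.008, -0.1, 0, 0]]]'

```text
time: 21.2
eef_pos: [0.4733, 0.0571, 0.0534]
tcp_rot: [0.517, -0.482, -0.517, -0.483]
contact_force: [6.3, 1.9, -4.6]
opening: 0.156
```

Emit:
servo_tool --deltas '[[[-0.005, -0.01, 0, 0], [-0.005, -0.015, 0, 0], [-0.005, -0.015, 0, 0], [-0.005, -0.015, 0, 0], [-0.005, -0.015, 0, 0]]]'

```text
time: 21.7
eef_pos: [0.4732, 0.057, 0.0534]
tcp_rot: [-0.517, 0.481, 0.517, 0.484]
contact_force: [6.7, 6.5, -7.1]
opening: 0.156
```

At the end stop: it moves no further and the force rises. I'll release, rise and check.

Emit:
servo_tool --deltas '[[[0, 0.01, 0, 0], [0, 0.01, 0, 0], [0, 0.01, 0, 0], [0, 0.01, 0, 0], [0, 0.01, 0, 0]]]' --claw -0.1

```text
time: 22.2
eef_pos: [0.4723, 0.0565, 0.0536]
tcp_rot: [-0.517, 0.482, 0.517, 0.482]
contact_force: [-0.1, 0.9, -0.8]
opening: 0.448
```

Emit:
servo_tool --deltas '[[[0, 0, 0.1, 0], [0, 0, 0.3, 0], [0, 0, 0.5, 0], [0.1, 0, 0.7, 0], [0.3, 0, 0.85, 0]]]'

```text
time: 22.7
eef_pos: [0.5025, 0.0567, 0.1406]
tcp_rot: [0.518, -0.482, -0.517, -0.482]
contact_force: [0.1, 0.4, -0.3]
opening: 0.45
```

Emit:
servo_tool --deltas '[[[0.2, 0, 0, 0], [0.4, 0, 0, 0], [0.6, 0, 0, 0], [0.7, 0, 0, 0], [0.7, 0, 0, 0]]]'

```text
time: 23.2
eef_pos: [0.5734, 0.0565, 0.1392]
tcp_rot: [0.517, -0.482, -0.517, -0.482]
contact_force: [0.9, 0.4, 0.8]
opening: 0.454
```

Emit:
servo_tool --deltas '[[[0, 0, 0, 0], [0, 0, 0, 0], [0, 0, 0, 0], [0, 0, 0, 0], [0, 0, 0, 0]]]'

```text
time: 23.7
eef_pos: [0.5723, 0.0567, 0.1387]
tcp_rot: [0.517, -0.482, -0.517, -0.482]
contact_force: [0.3, -0.5, -0.4]
opening: 0.452
```

```bash
python3 - <<'E'
from h import *
s=get_state();im=read_camera('wrist');cv2.imwrite('pics/w7.png',im)
print(s['time'],s['eef_pos'],s['contact_force'])
r=lambda u,v,z: rayS(s,(u,v),z)[:2].round(4)
H,S,V=cv2.split(cv2.cvtColor(im,cv2.COLOR_BGR2HSV))
q=[]
for c,n in comps((H>18)&(H<32)&(S>150)&(V>100),30): q.append(r(*c,.04));print('die',n,q[-1])
for c,n in comps(((H<8)|(H>172))&(S>120)&(V>70),8): print('red',c.round(1),n,'z.06',r(*c,.06))
rec('wrist',['latch_knob'])
E
```

```text
23.7 [0.57226474 0.05668635 0.13871333] [ 0.30724328 -0.4934123  -0.44986586]
die 161 [ 0.4374 -0.0146]
die 151 [0.4502 0.0245]
die 145 [ 0.4646 -0.0454]
die 117 [0.4904 0.0328]
die 125 [ 0.5051 -0.0371]
die 112 [0.5179 0.002 ]
red [262.7  73.2] 314 z.06 [0.4721 0.0577]
red [170.2 125.4] 37 z.06 [ 0.5163 -0.0136]
red [508.2 283.6] 200 z.06 [0.6434 0.3107]
wrist latch_knob [0.4768 0.0574 0.0481] 0.59
```

View pics/w7.png

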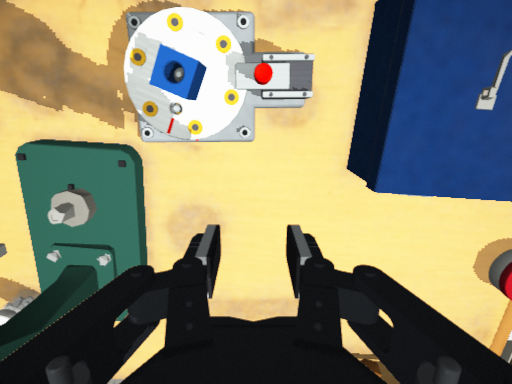

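The tongue now lies over the plate's rim, with the knob at (263,73). Its measured y of 0.0577 matches the 64 mm "fully in" position, and the plate hasn't moved.

```bash
python3 -c "
from plant import *
print(sign_off())"
```

```text
the job is handed in; nothing more can be done
None
```

The plate is fitted on the stand and the latch is slid in over its rim. I handed the job in at about 24 s of the 72 s allowed; the interface gives no verdict.

- **Plate:** I gripped it by the boss and measured the pin's direction in the wrist picture. Turned to match, the plate dropped over the shaft and pin at the first try, so there was no need to feel for the pin by turning it. It stopped at the seated height (underside 28 mm by the gripper's position). The wrist force changed by about 8 N between hanging free and firmly seated.
- **Latch:** I gripped the knob and slid it 20 mm to its end stop, then let go and moved clear.
- **Last checks:** After release, the plate's centre was within 0.5 mm of the shaft axis and had not moved. The knob was at 64 mm from the axis, which is its fully-in position. The measured force on the tool was back to zero within its noise.
- **Disagreements:**
  - Before and after pictures put the knob's travel at 18.8 mm against the 20 mm the gripper moved. Both are above the 17 mm needed, and the image estimate depends on an assumed knob height.
  - The first wrist measurements were about 4 to 6 mm off because the arm had not settled, so I repeated them.
  - My plate measurement from the top camera failed and I discarded it.
- **Bystanders:** I did not touch any, but I did not re-measure their positions at the end.

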